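Roll the blue-capped sample tube onto the scan line and start the scan

TASK

Roll the lying tube with the blue cap over the reader plate with your fingertips until it lies along the white line, centred on it, without pinching, dragging or lifting it. Then, with the tube left lying still on the line, press the green scan button fully down and let it go. Leave the orange-capped tube, the lens, the bottle and the dish where they are.

Things in the scene. Friction and masses are not known exactly. Their poses are not given: they have to be found in the camera images.
- plate: Fixed black line-scan reader plate, 220 x 180 mm and 12 mm thick, flat dark grey top. Origin at the centre of its underside; z up. A white line 5 mm wide and 150 mm long, with short green cross bars at its ends, runs along the plate's y axis across the middle of its top (local x = 0). The plate lies turned by up to 0.5 rad.
- blue_tube: Closed sample tube, a plain cylinder 32 mm across and 90 mm long, about 90 g, lying on the plate; pale body, a blue cap of the same diameter on the 28 mm at its +y end. Origin on its axis at mid-length, 16 mm above the plate top. y runs along it; x and z turn as it rolls (z up at first). Let go, it stops within a few mm. Starts 55 to 78 mm to either side of the line, about parallel.
- orange_tube: Closed sample tube, a plain cylinder 32 mm across and 90 mm long, about 90 g, lying on the plate; pale body, an orange cap of the same diameter on the 28 mm at its +y end. Origin on its axis at mid-length, 16 mm above the plate top. y runs along it; x and z turn as it rolls (z up at first). Let go, it stops within a few mm. Starts 55 to 78 mm to either side of the line, about parallel. Bystander.
- console: Fixed white console, 90 x 70 mm and 30 mm high, to the left or right of the plate; origin at the centre of its underside. It carries the green round scan button (28 mm across, in a black collar 44 mm across and 12 mm high).
- scan_top (a point): Centre of the top face of the green scan button while it is up, 48 mm above the table (6 mm above its collar). The button is pressed straight down.
- scan (a joint): Travel of the scan button in m: 0 up, 0.006 fully down (about 5 N); it springs back.
- objective: Bystander: a steel microscope objective lens, 40 mm across and 58 mm high, standing on the table on the side of the plate away from the console. Origin at the centre of its underside.
- wash_bottle: Bystander: white bottle with a red cap, 52 mm across and 110 mm high, standing beyond the plate on one side. Origin at the centre of its underside.
- dish: Bystander: low round amber dish with a white lid, 80 mm across and 30 mm high, beyond the plate on the other side. Origin at the centre of its underside.

How it is judged:
On the way, in this order (a step that is already met when the one before it is completed fails the run):
1. the blue-capped tube has rolled through about a quarter turn ((angle between blue_tube's own x axis and vertical below 0.6 rad or angle between blue_tube's own x axis and vertical above 2.54 rad)), for 0.02 s.
2. it has rolled on to about a half turn (angle between blue_tube's own z axis and vertical above 2.4 rad), for 0.02 s.
3. it lies still, centred along the white line (x of blue_tube in the frame of plate between -0.006 and 0.006 m and y of blue_tube in the frame of plate between -0.035 and 0.035 m and angle between the y axis of blue_tube and the y axis of plate, either way round below 0.14 rad and z of blue_tube in the frame of plate between 0.025 and 0.031 m and linear speed of blue_tube below 0.01 m/s), for 0.3 s.
4. the scan button is pressed with the tube on the line (x of blue_tube in the frame of plate between -0.006 and 0.006 m and y of blue_tube in the frame of plate between -0.035 and 0.035 m and angle between the y axis of blue_tube and the y axis of plate, either way round below 0.14 rad and z of blue_tube in the frame of plate between 0.025 and 0.031 m and value of joint scan above 0.0045 m), for 0.05 s.
At the end, for the whole second after the job is handed in: Blue-capped tube at rest on the plate, centre within 6 mm of the white line and 35 mm of its middle, parallel within 8 degrees; scan button pressed over 4.5 mm with it there, and up again; orange-capped tube moved under 12 mm, lens, bottle, dish under 20 mm (all of step 3 and angular speed of blue_tube below 0.5 rad/s and value of joint scan below 0.0015 m and distance of orange_tube from where it was at the start of the episode below 0.012 m and distance of each of objective, wash_bottle, dish from where it was at the start of the episode below 0.02 m); the robot touches nothing.
It fails at once if a tube lifted off the plate (over 10 mm) (z of any of blue_tube, orange_tube in the frame of plate above 0.038 m).
It fails at once if the blue-capped tube rolled off the plate (z of blue_tube in the frame of plate below 0.02 m).
It fails at once if scan button pressed while the tube is not on the line (value of joint scan above 0.003 m and not (x of blue_tube in the frame of plate between -0.006 and 0.006 m and y of blue_tube in the frame of plate between -0.035 and 0.035 m and angle between the y axis of blue_tube and the y axis of plate, either way round below 0.14 rad and z of blue_tube in the frame of plate between 0.025 and 0.031 m)).
It fails at once if the orange-capped tube disturbed (12 mm) (distance of orange_tube from where it was at the start of the episode above 0.012 m).
It fails at once if the lens, bottle or dish disturbed (20 mm) (distance of any of objective, wash_bottle, dish from where it was at the start of the episode above 0.02 m).
It also fails if it takes over 61 s, if anything falls off the work surface, if the arm or the gripper's body presses on something with over 40 N, if the wrist force passes 120 N, or if a joint passes its speed limit or range.

ROBOT

A 6-joint arm with a two-finger parallel gripper is mounted at the origin on the work surface. World frame = base frame: x ahead of the robot, y to its left, z up, the work surface at z = 0. Lengths are in m, angles in rad, forces in N, time in s.
With the tool pointing down it reaches from about 0.325 to 0.9 m from the base axis. Payload 3.5 kg.
Tool frame: the origin (TCP) lies between the finger pads; the fingertips stand 14 mm ahead of it and the grasp point (between the pads) lies 5 mm behind it (r.finger_overhang is the distance from the TCP to the fingertips, in m); z points along the fingers, y is the direction in which the jaws open and shut (so a half turn about z gives the same grasp; the last joint's range is limited). The gripper opens to 85 mm and grips with 20 to 120 N. Pads are 22 mm wide; open, the fingers measure 114 mm over their backs; the gripper's body (76 mm by 85 mm) begins 54 mm behind the grasp point. The pads swing forward as they close: fully open they stand 13 mm farther back than shut.
Start: joints at [1.011, 0.276, -0.026, 1.268, 0, 1.467], TCP at [0.276, 0.561, 0.245] pointing down, gripper open.
Joint ranges: [-3.12, 3.12], [-0.85, 1.88], [-1.08, 1.24], [-1.95, 2.15], [-1.57, 1.53], [-3.14, 3.14]. Speed limits (rad/s): [2.57, 2.57, 3.14, 3.14, 3.14, 3.14].

INTERFACE

Orientations are given as a unit quaternion [x, y, z, w].
In Python, from cell import state, eyes, r gives the robot as it stands.
- The arm moves only by the tool carry_out, never from a script. Its argument "increments" is a list that holds one entry, the list of rows, each a list of 7 numbers: the turn, a rotation vector about the world's x, y, z in rad, then the shift along the world's x, y, z in mm, then the finger opening in mm, from 0 to 85.4. In form: [[[wx, wy, wz, dx, dy, dz, claw], ...]]. A call has 1 to 20 rows; each row is the pose to reach, as a shift and turn from the pose commanded when the call began; what a row does not reach only later rows make up. A row lasts 1/10 s, in which the tool goes at most 50 mm and 8.59 degrees, less where a joint would pass 70% of its speed; a pose out of reach is approached as far as the arm can. A call with a gripper value outside its range is refused whole. The fingers move at their own pace and stop on an object; the grip force is fixed at half the most. Time passes only in rows, so rows that repeat a pose let the fingers close. It gives the time, the measured TCP pose, the force and the opening at its end, in the units of the state.
- state(): the state, without advancing time (a new reading comes with each control period).
- eyes.snapshot(name): name is "scene" or "top"; returns a dict with "image" (384x512x3 uint8, red, green, blue), "camera_matrix" (3x3 intrinsics, pixels), "pose" (4x4, takes a point from camera to world coordinates). Camera axes: x right, y down, z forward; pixel columns grow to the right and rows downward; lengths in m; the calibration is good to about 2 mm. A picture is of the moment at which its call begins. There is no depth.
- r.hand_in(): hands the job in, once; it reports no verdict.
The state is a dict: "time_s": time; "q": joint angles; "joint_velocities": joint speeds; "effort": joint torques, N m; "tool_pos": TCP position; "tool_rot": TCP orientation; "contact_force": force on the tool from outside, world axes, zero at the start; "moment": the same for the moment, N m; "width": finger opening in m.
Only numpy, scipy, OpenCV 4.12 (cv2) and the standard library are available. Lean on these libraries where they do the work, as an engineer would, in place of code of your own. Each camera call takes 0.05 s, during which the arm holds its last target. There are 200 camera calls.

## Working session

There is one attempt and no reset: what is moved stays moved. The work goes in short steps, Python scripts to look and compute and a tool call to move; the robot and the scene stay as the last step left them, time stands still between calls to the robot, and variables do not carry over. Pictures are saved under pics/ and viewed, about 8 in all and at most 12, crops included, and the job is handed in when it is done.

Besides the shell and the picture viewer there is one more tool, called after "Call:" as name(argument=value, ...) on one line, values as JSON. carry_out: Moves the arm, as the interface text tells. Its arguments: {"type":"object","properties":{"increments":{"type":"array","items":{"type":"array","items":{"type":"array","items":{"type":"number"}}}}},"required":["increments"]}

```bash
mkdir -p pics
cat > h.py <<'E'
import numpy as np, cv2
from cell import state, eyes, r
def snap(n,f=None):
    s=eyes.snapshot(n)
    if f: cv2.imwrite('pics/'+f,cv2.cvtColor(s['image'],cv2.COLOR_RGB2BGR))
    return s
def cast(s,uv,z):
    K=s['camera_matrix'];T=s['pose']
    uv=np.atleast_2d(np.array(uv,float))
    d=np.c_[uv,np.ones(len(uv))]@np.linalg.inv(K).T@T[:3,:3].T
    o=T[:3,3]; return o+d*((z-o[2])/d[:,2])[:,None]
E
python3 - <<'E'
from h import *
for n in('scene','top'):
    s=snap(n,n+'0.png'); print(n,s['camera_matrix'].round(1).tolist(),s['pose'].round(3).tolist())
print(state())
a=cv2.imread('pics/scene0.png');b=cv2.imread('pics/top0.png')
E
```

```text
scene [[369.7, 0.0, 250.7], [0.0, 369.7, 200.2], [0.0, 0.0, 1.0]] [[0.246, 0.828, -0.504, 1.096], [0.969, -0.207, 0.134, -0.134], [0.006, -0.521, -0.853, 0.952], [0.0, 0.0, 0.0, 1.0]]
top [[353.2, 0.0, 253.2], [0.0, 353.2, 191.1], [0.0, 0.0, 1.0]] [[-0.012, -0.989, 0.146, 0.465], [-1.0, 0.012, -0.006, 0.017], [0.005, -0.146, -0.989, 0.888], [0.0, 0.0, 0.0, 1.0]]
{'time_s': 0.1, 'q': array([ 1.01061350e+00,  2.77079923e-01, -2.77330802e-02,  1.26798745e+00,
       -1.33287358e-05,  1.46740001e+00]), 'joint_velocities': array([ 5.54992363e-04, -1.76943975e-03,  1.60746526e-03,  1.71128802e-03,
       -4.88810471e-06,  2.47260742e-04]), 'effort': array([-7.13277313e-04, -4.46708965e+01,  2.96128088e+01,  8.49677628e-03,
       -1.26769628e-04,  9.59826821e-06]), 'tool_pos': array([0.27532049, 0.56034863, 0.24426222]), 'tool_rot': array([ 2.26412677e-01,  9.74030952e-01, -9.49581755e-04, -3.20106450e-04]), 'contact_force': array([-0.36004001,  0.05923719, -0.41546416]), 'moment': array([ 0.00996172,  0.02072602, -0.02147017]), 'width': 0.08540680312896104}
```

View pics/top0.png

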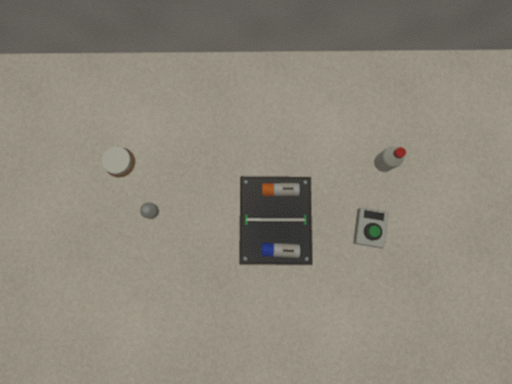

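View pics/scene0.png

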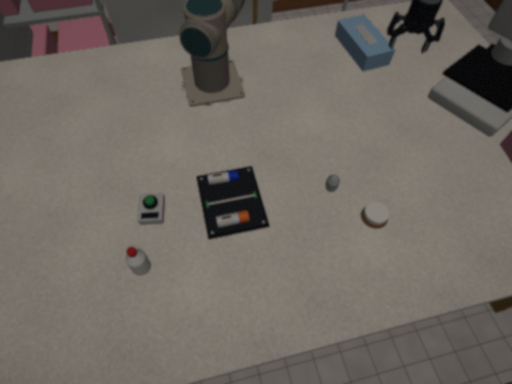

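Top view: the plate is nearly square to the world axes. The line runs (246,219)–(305,219), the blue tube is at (281,250) on the robot side and the orange tube at (281,189). The console is on the right with its button at (375,231). The scene view agrees.

```bash
cat >> h.py <<'E'
def blobs(m,amin=8):
    n,l,st,c=cv2.connectedComponentsWithStats(m.astype(np.uint8))
    return [(np.argwhere(l==i)[:,::-1],st[i,4]) for i in range(1,n) if st[i,4]>=amin]
def masks(s):
    h=cv2.cvtColor(s['image'],cv2.COLOR_RGB2HSV).astype(int);H,S,V=h[...,0],h[...,1],h[...,2]
    return dict(green=(H>45)&(H<80)&(S>100)&(V>50),blue=(H>105)&(H<130)&(S>130)&(V>50),orange=(H>3)&(H<18)&(S>170)&(V>110),white=(S<60)&(V>120))
def measure(s,roi):
    x0,y0,x1,y1=roi;box=np.zeros(s['image'].shape[:2],bool);box[y0:y1,x0:x1]=1
    m=masks(s);R={}
    # plate frame from the green bars inside roi
    g=[cast(s,p.mean(0),.012)[0] for p,a in blobs(m['green']&box,4)]
    R['bars']=g
    for k in('blue','orange'):
        c=max(blobs(m[k]&box),key=lambda t:t[1])[0]
        # tube = cap + adjoining body: grow through bright pixels
        w=(m['white']|m[k])&box
        wb=cv2.morphologyEx(w.astype(np.uint8),cv2.MORPH_CLOSE,np.ones((5,5),np.uint8))
        for p,a in blobs(wb,20):
            if (p==c.mean(0).round().astype(int)).all(1).any():
                q=cv2.minAreaRect(p.astype(np.float32)); bx=cast(s,cv2.boxPoints(q),.028)
                R[k]=(cast(s,q[0],.028)[0],bx,cast(s,c.mean(0),.028)[0])
    return R
def report(s,roi):
    R=measure(s,roi);b=R['bars'];print('bars',np.round(b,4).tolist())
    o=(b[0]+b[1])/2;y=b[0]-b[1]
    if y[1]<0:y=-y
    y/=np.linalg.norm(y);x=np.array([y[1],-y[0],0]);print('plate',o.round(4),'yaw',np.arctan2(-y[0],y[1]).round(4))
    for k in('blue','orange'):
        if k in R:
            c,bx,cap=R[k];e=[np.linalg.norm(bx[1]-bx[0]),np.linalg.norm(bx[2]-bx[1])]
            i=np.argmax(e);v=bx[i+1]-bx[i]; v=v*np.sign(v@y)
            print(k,c.round(4),'dims',np.round(e,3),'local',((c-o)@x).round(4),((c-o)@y).round(4),'rel yaw',np.arctan2(-(v@x),v@y).round(3),'cap->c',(cap-c).round(3))
E
python3 - <<'E'
from h import *
s=snap('top');report(s,(236,172,318,268))
g=[(p.mean(0),a) for p,a in blobs(masks(s)['green'],4)];print('greens',g)
print(cast(s,max(g,key=lambda t:t[1])[0],.048))
s=snap('scene');report(s,(192,162,275,242))
g=[(p.mean(0),a) for p,a in blobs(masks(s)['green'],4)]
print(cast(s,max(g,key=lambda t:t[1])[0],.048),g)
E
```

```text
bars [[0.531, 0.0301, 0.012], [0.5292, -0.1157, 0.012], [0.5159, 0.0302, 0.012], [0.514, -0.116, 0.012]]
plate [ 0.5301 -0.0428  0.012 ] yaw -0.0127
blue [ 0.45   -0.0527  0.028 ] dims [0.089 0.028] local -0.08 -0.0109 rel yaw 0.0 cap->c [0.001 0.032 0.   ]
orange [ 0.596  -0.0549  0.028 ] dims [0.089 0.025] local 0.0661 -0.0113 rel yaw 0.001 cap->c [0.    0.031 0.   ]
greens [(array([245.875, 216.25 ]), np.int32(8)), (array([304.57142857, 216.28571429]), np.int32(7)), (array([245.88888889, 222.33333333]), np.int32(9)), (array([304.9, 222.4]), np.int32(10)), (array([374.29126214, 230.89320388]), np.int32(103))]
[[ 0.48989191 -0.27437291  0.048     ]]
bars [[0.517, 0.0301, 0.012], [0.5311, 0.0308, 0.012], [0.5223, -0.1168, 0.012]]
plate [0.5241 0.0304 0.012 ] yaw -1.5231
blue [ 0.5424 -0.0407  0.028 ] dims [0.272 0.256] local 0.0719 0.0149 rel yaw -0.214 cap->c [-0.092  0.022  0.   ]
orange [ 0.5918 -0.0359  0.028 ] dims [0.049 0.023] local 0.0695 0.0645 rel yaw 1.278 cap->c [0.003 0.014 0.   ]
[[ 0.49085207 -0.27442221  0.048     ]] [(array([254.2, 192.4]), np.int32(5)), (array([255.6, 196.2]), np.int32(5)), (array([149.03333333, 199.88333333]), np.int32(60)), (array([206.58333333, 204.        ]), np.int32(12))]
```

Call:
carry_out(increments=[[[0, 0, 0.444, 165, -614, -125, 40], [0, 0, 0.444, 165, -614, -125, 40], [0, 0, 0.444, 165, -614, -125, 40], [0, 0, 0.444, 165, -614, -125, 40], [0, 0, 0.444, 165, -614, -125, 40], [0, 0, 0.444, 165, -614, -125, 40], [0, 0, 0.444, 165, -614, -125, 40], [0, 0, 0.444, 165, -614, -125, 40], [0, 0, 0.444, 165, -614, -125, 40], [0, 0, 0.444, 165, -614, -125, 40], [0, 0, 0.444, 165, -614, -125, 40], [0, 0, 0.444, 165, -614, -125, 40], [0, 0, 0.444, 165, -614, -125, 40], [0, 0, 0.444, 165, -614, -125, 40], [0, 0, 0.444, 165, -614, -125, 40], [0, 0, 0.444, 165, -614, -125, 40]]])

```text
time_s: 1.8
tool_pos: [0.4401, -0.0523, 0.1202]
tool_rot: [0.006, 1.0, 0.0, -0.0]
contact_force: [-0.1, -0.1, -0.3]
width: 0.0399
```

Run:
```python
from h import *
s=snap('top')
c=s['image'][160:280,220:330];cv2.imwrite('pics/c1.png',cv2.resize(cv2.cvtColor(c,cv2.COLOR_RGB2BGR),None,fx=5,fy=5,interpolation=cv2.INTER_CUBIC))
from scipy.spatial.transform import Rotation as R
t=state();print(t['q'].round(3),t['tool_pos'],R.from_quat(t['tool_rot']).as_matrix().round(3),t['contact_force'],t['width'])
```

```text
[-0.264  0.062 -0.568  0.941  0.    -0.253] [ 0.44012745 -0.05191374  0.12031164] [[-1.     0.011 -0.001]
 [ 0.011  1.     0.   ]
 [ 0.001  0.    -1.   ]] [ 0.29863    -0.40770747  0.65705082] 0.0401561875846848
```

View pics/c1.png

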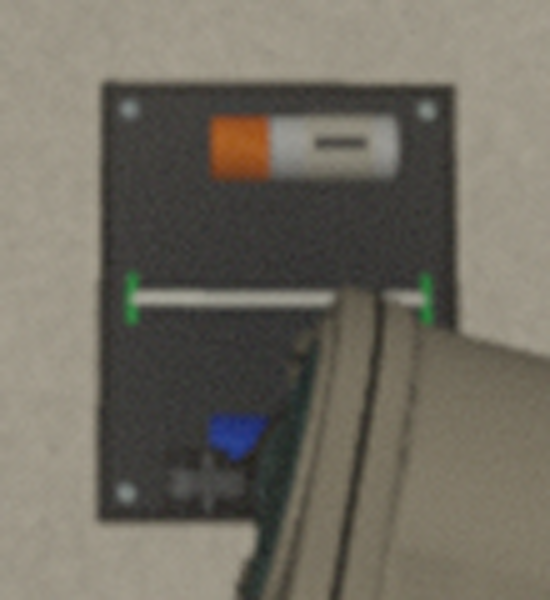

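The arm hides the tube from above, but the jaw is square to the line. I'll come down gently until the fingertips touch.

Call:
carry_out(increments=[[[0, 0, 0, 0, 0, -40, 40], [0, 0, 0, 0, 0, -58, 40], [0, 0, 0, 0, 0, -60, 40], [0, 0, 0, 0, 0, -60, 40]]])

```text
time_s: 2.25
tool_pos: [0.4402, -0.0519, 0.0603]
tool_rot: [0.005, 1.0, 0.0, -0.0]
contact_force: [-0.2, -0.1, -0.0]
width: 0.0404
```

Call:
carry_out(increments=[[[0, 0, 0, 0, 0, -1, 40], [0, 0, 0, 0, 0, -1, 40], [0, 0, 0, 0, 0, -2, 40], [0, 0, 0, 0, 0, -2, 40]]])

```text
time_s: 2.65
tool_pos: [0.4411, -0.0532, 0.0588]
tool_rot: [0.006, 1.0, -0.0, 0.001]
contact_force: [-0.3, -0.7, 0.1]
width: 0.0399
```

Call:
carry_out(increments=[[[0, 0, 0, 0, 0, -1, 40], [0, 0, 0, 0, 0, -1, 40], [0, 0, 0, 0, 0, -2, 40], [0, 0, 0, 0, 0, -2, 40]]])

```text
time_s: 3.05
tool_pos: [0.441, -0.0532, 0.0565]
tool_rot: [0.006, 1.0, -0.0, 0.0]
contact_force: [-0.2, -0.4, 0.4]
width: 0.0399
```

Call:
carry_out(increments=[[[0, 0, 0, 0, 0, -1, 40], [0, 0, 0, 0, 0, -1, 40]]])

```text
time_s: 3.25
tool_pos: [0.4422, -0.0533, 0.0563]
tool_rot: [0.006, 1.0, -0.0, 0.001]
contact_force: [0.4, 0.8, 5.0]
width: 0.0401
```

Call:
carry_out(increments=[[[0, 0, 0, 0, 0, -1, 40], [0, 0, 0, 0, 0, -1, 40]]])

```text
time_s: 3.45
tool_pos: [0.4434, -0.0534, 0.0562]
tool_rot: [0.006, 1.0, -0.0, 0.003]
contact_force: [-0.6, 1.0, 11.5]
width: 0.0398
```

Call:
carry_out(increments=[[[0, 0, 0, 0, 0, -1, 40], [0, 0, 0, 0, 0, -1, 40]]])

```text
time_s: 3.65
tool_pos: [0.4446, -0.0535, 0.0561]
tool_rot: [0.006, 1.0, -0.0, 0.004]
contact_force: [0.4, 2.3, 15.8]
width: 0.0399
```

Contact is at TCP z ≈ 56.3 mm with about 5.5 N/mm of give, so 16 N is enough. First rolling stroke: +30 mm.

Call:
carry_out(increments=[[[0, 0, 0, 2, 0, 0, 40], [0, 0, 0, 5, 0, 0, 40], [0, 0, 0, 8, 0, 0, 40], [0, 0, 0, 11, 0, 0, 40], [0, 0, 0, 14, 0, 0, 40], [0, 0, 0, 17, 0, 0, 40], [0, 0, 0, 20, 0, 0, 40], [0, 0, 0, 23, 0, 0, 40], [0, 0, 0, 26, 0, 0, 40], [0, 0, 0, 28, 0, 0, 40], [0, 0, 0, 30, 0, 0, 40], [0, 0, 0, 30, 0, 0, 40]]])

```text
time_s: 4.85
tool_pos: [0.4748, -0.0549, 0.0561]
tool_rot: [0.007, 1.0, -0.002, 0.004]
contact_force: [1.0, -2.4, 12.4]
width: 0.0399
```

Run:
```python
from h import *
s=snap('top');a=s['image'][190:280,230:320]
s2=snap('scene');b=s2['image'][155:245,185:275]
f=lambda c:cv2.resize(cv2.cvtColor(c,cv2.COLOR_RGB2BGR),(400,400),interpolation=cv2.INTER_CUBIC)
cv2.imwrite('pics/c2.png',np.hstack([f(a),f(b)]))
```

```text
(no output)
```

View pics/c2.png

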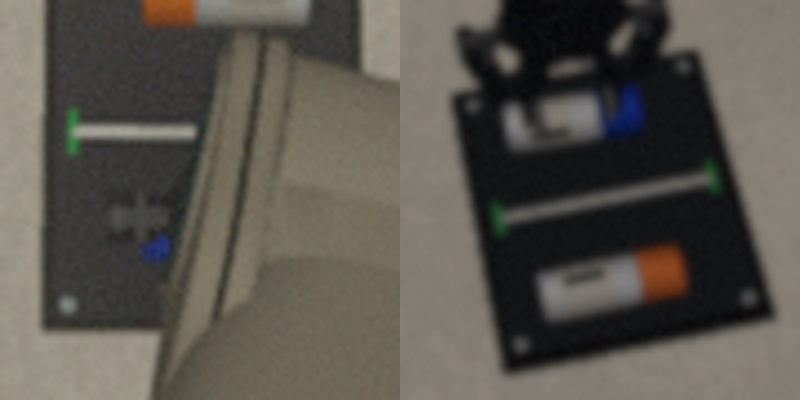

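The tube rolls: in the scene view its label has turned toward the line. Lift, step back and re-press for stroke two.

Call:
carry_out(increments=[[[0, 0, 0, 0, 0, 4, 40], [0, 0, 0, 0, 0, 12, 40], [0, 0, 0, -5, 0, 15, 40], [0, 0, 0, -17, 0, 15, 40], [0, 0, 0, -17, 0, 15, 40], [0, 0, 0, -17, 0, 6, 40], [0, 0, 0, -17, 0, 3, 40], [0, 0, 0, -17, 0, 1, 40], [0, 0, 0, -17, 0, 0, 40], [0, 0, 0, -17, 0, 0, 40]]])

```text
time_s: 5.95
tool_pos: [0.4569, -0.0533, 0.0557]
tool_rot: [0.006, 1.0, 0.0, 0.003]
contact_force: [-1.9, 2.5, 16.3]
width: 0.0399
```

Call:
carry_out(increments=[[[0, 0, 0, 2, 0, 0, 40], [0, 0, 0, 5, 0, 0, 40], [0, 0, 0, 8, 0, 0, 40], [0, 0, 0, 11, 0, 0, 40], [0, 0, 0, 14, 0, 0, 40], [0, 0, 0, 17, 0, 0, 40], [0, 0, 0, 20, 0, 0, 40], [0, 0, 0, 23, 0, 0, 40], [0, 0, 0, 26, 0, 0, 40], [0, 0, 0, 28, 0, 0, 40], [0, 0, 0, 30, 0, 0, 40], [0, 0, 0, 30, 0, 0, 40]]])

```text
time_s: 7.15
tool_pos: [0.4884, -0.0548, 0.0562]
tool_rot: [0.006, 1.0, -0.002, 0.004]
contact_force: [0.7, -2.9, 14.5]
width: 0.0402
```

Run:
```python
from h import *
s=snap('scene','s3.png');b=s['image'][155:245,185:275]
cv2.imwrite('pics/c3.png',cv2.resize(cv2.cvtColor(b,cv2.COLOR_RGB2BGR),(540,540),interpolation=cv2.INTER_CUBIC))
m=masks(s)['blue']; m[:160]=0; p=max(blobs(m),key=lambda t:t[1])[0]; print(cast(s,p.mean(0),.028),len(p))
```

```text
[[ 0.48742412 -0.01747873  0.028     ]] 70
```

View pics/c3.png

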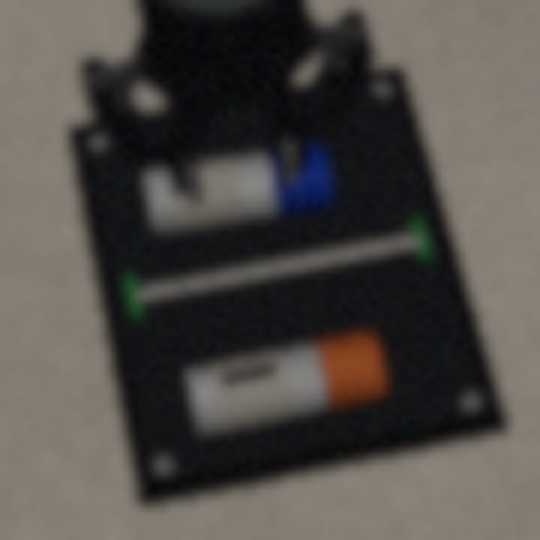

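Strokes one and two have brought the tube to about x = 0.483, parallel and past a quarter turn. About 40 mm remain; third stroke now.

Call:
carry_out(increments=[[[0, 0, 0, 0, 0, 4, 40], [0, 0, 0, 0, 0, 12, 40], [0, 0, 0, -5, 0, 15, 40], [0, 0, 0, -14, 0, 15, 40], [0, 0, 0, -14, 0, 15, 40], [0, 0, 0, -14, 0, 6, 40], [0, 0, 0, -14, 0, 3, 40], [0, 0, 0, -14, 0, 1, 40], [0, 0, 0, -14, 0, 0, 40], [0, 0, 0, -14, 0, 0, 40]]])

```text
time_s: 8.2
tool_pos: [0.4719, -0.0533, 0.0553]
tool_rot: [0.006, 1.0, -0.0, 0.002]
contact_force: [-2.8, 3.2, 15.3]
width: 0.0403
```

Call:
carry_out(increments=[[[0, 0, 0, 2, 0, 0, 40], [0, 0, 0, 5, 0, 0, 40], [0, 0, 0, 8, 0, 0, 40], [0, 0, 0, 11, 0, 0, 40], [0, 0, 0, 14, 0, 0, 40], [0, 0, 0, 17, 0, 0, 40], [0, 0, 0, 20, 0, 0, 40], [0, 0, 0, 23, 0, 0, 40], [0, 0, 0, 26, 0, 0, 40], [0, 0, 0, 29, 0, 0, 40], [0, 0, 0, 31, 0, 0, 40], [0, 0, 0, 32, 0, 0, 40], [0, 0, 0, 32, 0, 0, 40]]])

```text
time_s: 9.5
tool_pos: [0.5061, -0.0549, 0.0563]
tool_rot: [0.006, 1.0, -0.002, 0.004]
contact_force: [0.6, -2.5, 14.7]
width: 0.0404
```

Run:
```python
from h import *
s=snap('scene','s4.png')
m=masks(s)['blue']; m[:160]=0; p=max(blobs(m),key=lambda t:t[1])[0]; print(cast(s,p.mean(0),.028),len(p),p.max(0))
```

```text
[[ 0.50701481 -0.01925106  0.028     ]] 70 [241 195]
```

Now about 20 mm to go. Lift and move aside to measure it properly.

Call:
carry_out(increments=[[[0, 0, 0, 0, 0, 4, 40], [0, 0, 0, 0, 0, 12, 40], [0, 0, 0, 0, 0, 50, 40], [0, 0, 0, -30, 50, 70, 40], [0, 0, 0, -60, 100, 70, 40], [0, 0, 0, -60, 150, 70, 40], [0, 0, 0, -60, 200, 70, 40], [0, 0, 0, -60, 200, 70, 40], [0, 0, 0, -60, 200, 70, 40]]])

```text
time_s: 10.45
tool_pos: [0.4408, 0.1491, 0.1231]
tool_rot: [0.004, 1.0, 0.0, -0.0]
contact_force: [-0.3, -0.3, 0.3]
width: 0.0399
```

```bash
sed -i "s/^    R\['bars'\]=g/    g=np.array(g);k=g[:,1]>g[:,1].mean();R['bars']=[g[k].mean(0),g[~k].mean(0)]/" h.py
python3 - <<'E'
from h import *
s=snap('top');report(s,(236,172,318,268))
c=s['image'][165:275,222:332];cv2.imwrite('pics/c5.png',cv2.resize(cv2.cvtColor(c,cv2.COLOR_RGB2BGR),None,fx=5,fy=5,interpolation=cv2.INTER_CUBIC))
print(state()['tool_pos'])
E
```

```text
bars [[0.5238, 0.0301, 0.012], [0.5212, -0.1158, 0.012]]
plate [ 0.5225 -0.0428  0.012 ] yaw -0.0174
blue [ 0.5052 -0.0418  0.028 ] dims [0.139 0.039] local -0.0173 0.0007 rel yaw 0.005 cap->c [-0.003  0.018  0.   ]
orange [ 0.5972 -0.0551  0.028 ] dims [0.09  0.026] local 0.0749 -0.0109 rel yaw 0.046 cap->c [-0.001  0.031  0.   ]
[0.44089714 0.14775645 0.12293834]
```

View pics/c5.png

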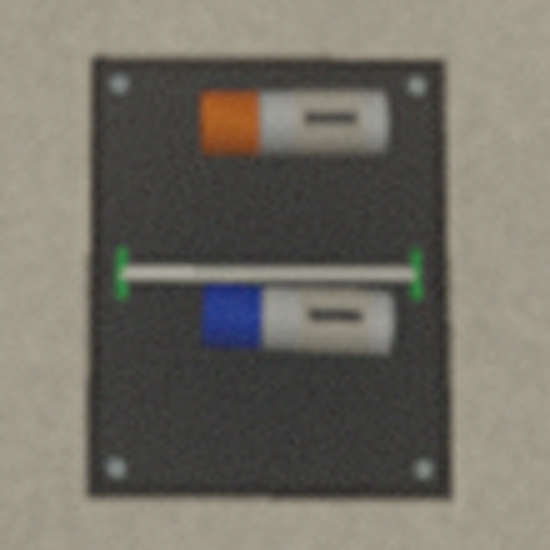

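```bash
cat >> h.py <<'E'
def blue(s,lo=0):
    "blue tube centre from long edges of silhouette: per-column mid rows of bright/blue pixels below the line"
    m=masks(s);w=(m['white']|m['blue']);w[:lo]=0;w[264:]=0
    w=cv2.morphologyEx(w.astype(np.uint8),cv2.MORPH_CLOSE,np.ones((5,5)))
    w=cv2.morphologyEx(w,cv2.MORPH_OPEN,np.ones((6,6)))
    w[:,:250]=0;w[:,318:]=0
    p=max(blobs(w>0,20),key=lambda t:t[1])[0];us=np.unique(p[:,0])[1:-1]
    mid=np.array([[u,(p[p[:,0]==u,1].min()+p[p[:,0]==u,1].max())/2] for u in us])
    P=cast(s,mid,.028);f=np.polyfit(P[:,1],P[:,0],1);yc=(P[0,1]+P[-1,1])/2
    print('blue x',np.polyval(f,yc).round(4),'y',yc.round(4),'len',np.ptp(P[:,1]).round(3),'yaw',-np.arctan(f[0]).round(3),'line x at yc',(.5225+(yc+.0428)*.0174).round(4))
E
python3 - <<'E'
from h import *
blue(snap('top'),221)
E
```

```text
blue x 0.4983 y -0.0574 len 0.082 yaw -0.041 line x at yc 0.5222
```

Call:
carry_out(increments=[[[0, 0, 0, 10, -50, 0, 40], [0, 0, 0, 20, -100, 0, 40], [0, 0, 0, 35, -150, 0, 40], [0, 0, 0, 47, -200, 0, 40], [0, 0, 0, 47, -203, 0, 40], [0, 0, 0, 47, -203, -30, 40], [0, 0, 0, 47, -203, -55, 40], [0, 0, 0, 47, -203, -55, 40], [0, 0, 0, 47, -203, -64, 40], [0, 0, 0, 47, -203, -67, 40], [0, 0, 0, 47, -203, -69, 40], [0, 0, 0, 47, -203, -70, 40], [0, 0, 0, 47, -203, -70, 40]]])

```text
time_s: 11.85
tool_pos: [0.4915, -0.0565, 0.056]
tool_rot: [0.006, 1.0, -0.001, 0.003]
contact_force: [-0.2, 0.7, 7.7]
width: 0.04
```

Call:
carry_out(increments=[[[0, 0, 0, 2, 0, 0, 40], [0, 0, 0, 5, 0, 0, 40], [0, 0, 0, 8, 0, 0, 40], [0, 0, 0, 11, 0, 0, 40], [0, 0, 0, 14, 0, 0, 40], [0, 0, 0, 17, 0, 0, 40], [0, 0, 0, 20, 0, 0, 40], [0, 0, 0, 23, 0, 0, 40], [0, 0, 0, 25, 0, 0, 40], [0, 0, 0, 26, 0, 0, 40], [0, 0, 0, 26, 0, 0, 40]]])

```text
time_s: 12.95
tool_pos: [0.5182, -0.0577, 0.0564]
tool_rot: [0.006, 1.0, -0.002, 0.003]
contact_force: [-0.7, -2.7, 6.7]
width: 0.04
```

Call:
carry_out(increments=[[[0, 0, 0, 0, 0, 4, 40], [0, 0, 0, 0, 0, 12, 40], [0, 0, 0, 0, 0, 50, 40], [0, 0, 0, -30, 50, 70, 40], [0, 0, 0, -60, 100, 70, 40], [0, 0, 0, -60, 150, 70, 40], [0, 0, 0, -60, 200, 70, 40], [0, 0, 0, -60, 200, 70, 40], [0, 0, 0, -60, 200, 70, 40]]])

```text
time_s: 13.85
tool_pos: [0.4542, 0.1464, 0.124]
tool_rot: [0.004, 1.0, 0.0, 0.0]
contact_force: [-0.2, 0.7, -0.4]
width: 0.0399
```

Run:
```python
from h import *
s=snap('top');blue(s,218)
c=s['image'][165:275,222:332];cv2.imwrite('pics/c6.png',cv2.resize(cv2.cvtColor(c,cv2.COLOR_RGB2BGR),None,fx=5,fy=5,interpolation=cv2.INTER_CUBIC))
```

```text
blue x 0.5114 y -0.059 len 0.085 yaw -0.016 line x at yc 0.5222
```

View pics/c6.png

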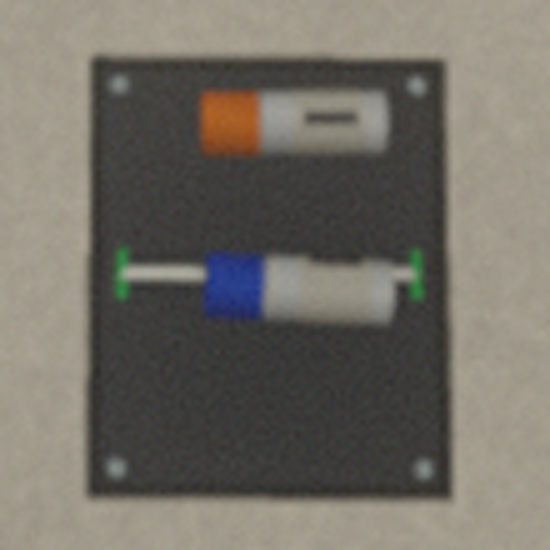

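The tube is still about 8 mm short of the line (tube centre row ≈287 against 272 for the line in the crop). Its length position is fine and it is parallel within about 0.03 rad. One short last stroke.

Call:
carry_out(increments=[[[0, 0, 0, 10, -50, 0, 40], [0, 0, 0, 20, -100, 0, 40], [0, 0, 0, 35, -150, 0, 40], [0, 0, 0, 55, -200, 0, 40], [0, 0, 0, 55, -201, 0, 40], [0, 0, 0, 55, -201, -30, 40], [0, 0, 0, 55, -201, -55, 40], [0, 0, 0, 55, -201, -55, 40], [0, 0, 0, 55, -201, -64, 40], [0, 0, 0, 55, -201, -67, 40], [0, 0, 0, 55, -201, -69, 40], [0, 0, 0, 55, -201, -70, 40], [0, 0, 0, 55, -201, -70, 40]]])

```text
time_s: 15.2
tool_pos: [0.5131, -0.0574, 0.0563]
tool_rot: [0.006, 1.0, -0.0, 0.003]
contact_force: [0.0, 0.5, 7.9]
width: 0.0398
```

Call:
carry_out(increments=[[[0, 0, 0, 2, 0, 0, 40], [0, 0, 0, 5, 0, 0, 40], [0, 0, 0, 8, 0, 0, 40], [0, 0, 0, 11, 0, 0, 40], [0, 0, 0, 13, 0, 0, 40], [0, 0, 0, 13, 0, 0, 40], [0, 0, 0, 13, 0, 0, 40]]])

```text
time_s: 15.9
tool_pos: [0.526, -0.058, 0.0564]
tool_rot: [0.006, 1.0, -0.001, 0.003]
contact_force: [-0.8, -1.4, 7.6]
width: 0.0397
```

Call:
carry_out(increments=[[[0, 0, 0, 0, 0, 4, 40], [0, 0, 0, 0, 0, 12, 40], [0, 0, 0, 0, 0, 50, 40], [0, 0, 0, -30, 50, 70, 40], [0, 0, 0, -60, 100, 70, 40], [0, 0, 0, -60, 150, 70, 40], [0, 0, 0, -60, 200, 70, 40], [0, 0, 0, -60, 200, 70, 40], [0, 0, 0, -60, 200, 70, 40]]])

```text
time_s: 16.8
tool_pos: [0.4623, 0.1453, 0.1241]
tool_rot: [0.004, 1.0, 0.0, 0.0]
contact_force: [0.1, -1.0, -0.1]
width: 0.0399
```

Run:
```python
from h import *
s=snap('top');blue(s,200)
c=s['image'][165:275,222:332];cv2.imwrite('pics/c7.png',cv2.resize(cv2.cvtColor(c,cv2.COLOR_RGB2BGR),None,fx=5,fy=5,interpolation=cv2.INTER_CUBIC))
```

```text
blue x 0.5201 y -0.0592 len 0.085 yaw -0.041 line x at yc 0.5222
```

View pics/c7.png

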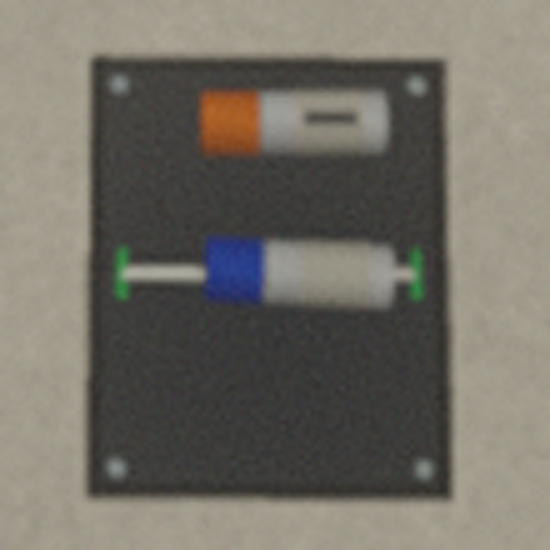

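The tube lies on the line: about 2 mm off centre, 16 mm along it and 0.025 rad of yaw. Now shut the fingers and go above the button at (0.490, −0.274).

Call:
carry_out(increments=[[[0, 0, 0, 5, -50, 20, 0], [0, 0, 0, 10, -100, 20, 0], [0, 0, 0, 15, -150, 20, 0], [0, 0, 0, 20, -200, 20, 0], [0, 0, 0, 25, -250, 20, 0], [0, 0, 0, 27, -300, 20, 0], [0, 0, 0, 27, -350, 20, 0], [0, 0, 0, 27, -400, 20, 0], [0, 0, 0, 27, -418, 0, 0], [0, 0, 0, 27, -418, -30, 0], [0, 0, 0, 27, -418, -50, 0], [0, 0, 0, 27, -418, -50, 0], [0, 0, 0, 27, -418, -50, 0]]])

```text
time_s: 18.15
tool_pos: [0.4888, -0.2757, 0.0734]
tool_rot: [0.007, 1.0, 0.0, -0.001]
contact_force: [1.6, 0.3, 0.5]
width: 0.0
```

Run:
```python
from h import *
s=snap('scene');c=s['image'][150:250,120:280];cv2.imwrite('pics/c8.png',cv2.resize(cv2.cvtColor(c,cv2.COLOR_RGB2BGR),None,fx=5,fy=5,interpolation=cv2.INTER_CUBIC))
```

```text
(no output)
```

View pics/c8.png

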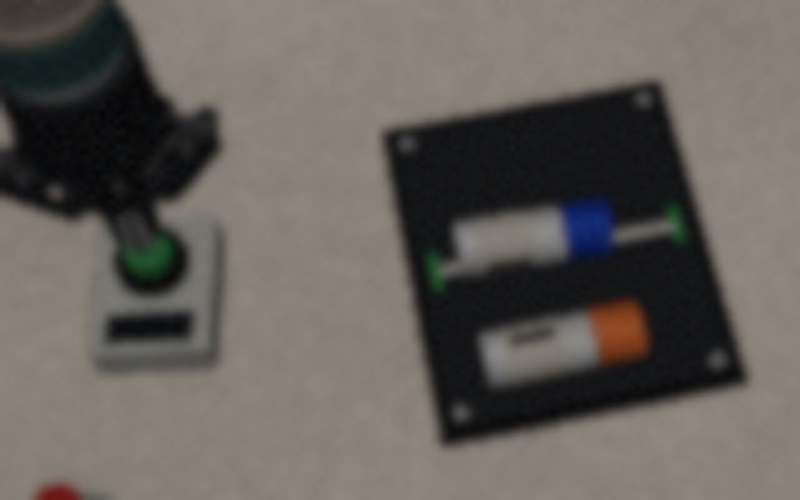

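The scene view shows the closed fingertips at the green button (about (148,250) in the crop) and the tube resting on the line. Press, dwell, release.

Call:
carry_out(increments=[[[0, 0, 0, 0, 0, -8, 0], [0, 0, 0, 0, 0, -12, 0], [0, 0, 0, 0, 0, -15, 0], [0, 0, 0, 0, 0, -17, 0], [0, 0, 0, 0, 0, -19, 0], [0, 0, 0, 0, 0, -19, 0], [0, 0, 0, 0, 0, -19, 0]]])

```text
time_s: 18.9
tool_pos: [0.4911, -0.2762, 0.0596]
tool_rot: [0.006, 1.0, -0.002, 0.001]
contact_force: [-7.0, 3.3, 29.8]
width: 0.0001
```

Call:
carry_out(increments=[[[0, 0, 0, 0, 0, 5, 0], [0, 0, 0, 0, 0, 5, 0], [0, 0, 0, 0, 0, 5, 0]]])

```text
time_s: 19.2
tool_pos: [0.4911, -0.2761, 0.0606]
tool_rot: [0.006, 1.0, -0.001, 0.001]
contact_force: [1.1, -1.8, 4.8]
width: 0.0004
```

Call:
carry_out(increments=[[[0, 0, 0, 0, 0, 3, 0], [0, 0, 0, 0, 0, 3, 0], [0, 0, 0, 0, 0, 3, 0]]])

```text
time_s: 19.5
tool_pos: [0.4902, -0.2753, 0.0624]
tool_rot: [0.006, 1.0, -0.0, 0.0]
contact_force: [2.0, -1.7, 3.7]
width: 0.0
```

Call:
carry_out(increments=[[[0, 0, 0, 0, 0, 3, 0], [0, 0, 0, 0, 0, 3, 0], [0, 0, 0, 0, 0, 3, 0]]])

```text
time_s: 19.8
tool_pos: [0.4891, -0.2745, 0.0649]
tool_rot: [0.006, 1.0, 0.001, -0.001]
contact_force: [1.0, -0.9, 2.1]
width: 0.0001
```

The force profile shows a spring from about z 0.066 down to a hard stop at 0.060, with 30 N there. So the button went fully down. Retreat and check.

Call:
carry_out(increments=[[[0, 0, 0, 0, 0, 10, 0], [0, 0, 0, 0, 0, 60, 0], [0, 0, 0, -30, -30, 110, 0], [0, 0, 0, -60, -60, 130, 0], [0, 0, 0, -60, -60, 130, 0], [0, 0, 0, -60, -60, 130, 0], [0, 0, 0, -60, -60, 130, 0], [0, 0, 0, -60, -60, 130, 0]]])

```text
time_s: 20.6
tool_pos: [0.4292, -0.3332, 0.1933]
tool_rot: [0.006, 1.0, 0.002, -0.001]
contact_force: [0.2, -0.0, 0.3]
width: 0.0
```

Run:
```python
from h import *
s=snap('top');blue(s,200)
c=s['image'][130:280,90:420];cv2.imwrite('pics/c9.png',cv2.resize(cv2.cvtColor(c,cv2.COLOR_RGB2BGR),(792,360),interpolation=cv2.INTER_CUBIC))
print(state()['contact_force'],state()['time_s'])
```

```text
blue x 0.5209 y -0.058 len 0.083 yaw -0.022 line x at yc 0.5222
[-0.65990562  0.23814506 -0.05827877] 20.65
```

View pics/c9.png

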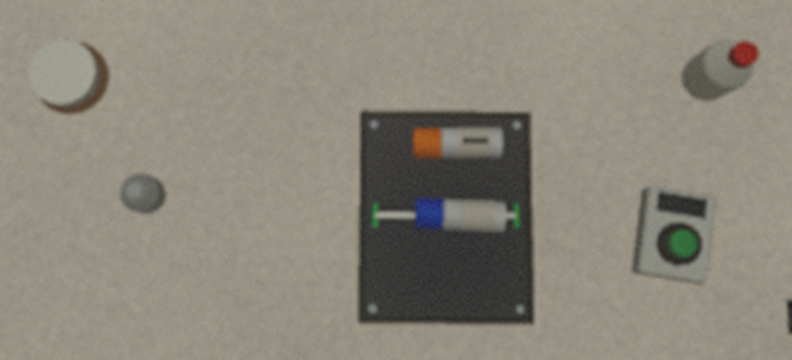

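The tube is on the line, the button is up, the bystanders are in place and the arm is clear.

```bash
python3 -c "
from cell import r
print(r.hand_in())"
```

```text
the job is handed in; nothing more can be done
None
```

The blue-capped tube is on the white line, the scan button has been pressed and released, and the job is handed in at about 20.7 s. The hand-in gave no verdict.

- **Rolling:** I rolled the tube about 70 mm in five strokes with the fingertips pressing lightly on top (about 7–16 N), never pinching or lifting it. The camera views showed the tube turning after the first strokes. I did not measure the roll angle directly, but that distance without slipping is well over half a turn.
- **Tube position:** The last image puts its centre 1–2 mm from the line and about 15 mm along it from the middle. It is parallel within about 0.02 rad.
- **Scan button:** I pressed it with closed fingers to a firm stop at about 30 N. On release the force fell off over roughly 6 mm of travel, so it went fully down. The last picture shows nothing on it, and the tool force was near zero.
- **Bystanders:** The orange tube, lens, bottle and dish look unmoved by eye in the last picture. I did not re-measure them at the end.
- **Disagreements:** Tube yaw readings varied between −0.016 and −0.041 rad, the line itself being at −0.017, all well within tolerance. One mid-course position was wrong because my image mask cut off part of the tube. I corrected it by eye before the last stroke.

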